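# Wedge the casting board up to the scriber

### The arm

A 6-joint arm with a two-finger parallel gripper is mounted at the origin on the work surface. World frame = base frame: x ahead of the robot, y to its left, z up, the work surface at z = 0. Lengths are in m, angles in rad, forces in N, time in s.
With the tool pointing down it reaches from about 0.3 to 0.875 m from the base axis. Payload 6.4 kg.
Tool frame: the origin (TCP) lies at the very end of the fingers, on their centre line; the grasp point (between the pads) lies 19 mm behind it; z points along the fingers, y is the line along which they close (so a half turn about z gives the same grasp; the last joint's range is limited). The gripper opens to 85 mm and grips with 20 to 120 N. Pads are 22 mm wide; open, the fingers measure 114 mm over their backs; the gripper's body (76 mm by 85 mm) begins 54 mm behind the grasp point. The pads swing forward as they close: fully open they stand 13 mm farther back than shut.
Start: joints at [-0.206, 0.181, 1.607, -0, 1.354, -0.206], TCP at [0.575, 0, 0.231] pointing down, gripper open.
Joint ranges: [-2.99, 2.99], [-0.89, 2.07], [0.3, 2.58], [-1.14, 4.28], [0, 2.63], [-3.12, 3.12]. Speed limits (rad/s): [2.57, 2.57, 3.01, 3.14, 3.14, 3.14].

### API

Orientations are given as a unit quaternion [w, x, y, z].
In Python, from bench import ctrl gives the robot as it stands.
- The arm moves only by the tool jog_arm, never from a script. Its argument "series" is a list that holds one entry, the list of rows, each a list of 7 numbers: the shift along the tool's x, y, z in mm, then the turn, a rotation vector about the tool's x, y, z in rad, then the finger opening in mm, from 0 to 85.4. In form: [[[tx, ty, tz, rx, ry, rz, gripper], ...]]. A call has exactly 10 rows; each row shifts and turns the commanded pose from where the row before left it, along the tool's axes as they then stand; what a row does not reach is not made up. A row lasts 1/10 s, in which the tool goes at most 50 mm and 8.59 degrees, less where a joint would pass 70% of its speed; a pose out of reach is approached as far as the arm can. A call with a gripper value outside its range is refused whole. The fingers move at their own pace and stop on an object; the grip force is fixed at half the most. Time passes only in rows, so rows that do not move let the fingers close, or fill a call up. It gives the time, the measured TCP pose, the force, the opening and the grip force at its end, in the units of the state.
- ctrl.get_obs(): the state, without advancing time (a new reading comes with each control period).
- ctrl.camera(name): name is "scene" or "side" or "wrist"; returns a dict with "frame" (420x560x3 uint8, blue, green, red), "z_map" (420x560 float32, m along the optical axis (not along the pixel's ray), 0 where there is no reading), "fx", "fy", "cx", "cy" (pixels), "xyz" and "rotation" of the camera in the world. Camera axes: x right, y down, z forward; pixel columns grow to the right and rows downward; lengths in m; the calibration is good to about 2 mm. A picture is of the moment at which its call begins.
- ctrl.hand_in(): hands the job in; it is judged then, once.
The state is a dict: "time_s": time; "q": joint angles; "dq": joint speeds; "joint_efforts": joint torques, N m; "eef_pos": TCP position; "eef_rot": TCP orientation; "wrist_force": force on the tool from outside, world axes, zero at the start; "torque": the same for the moment, N m; "opening": opening from 0.0 (shut) to 1.0 (fully open); "grasp_force": force on a finger pad.
Only numpy, scipy, OpenCV 4.12 (cv2) and the standard library are available. Lean on these libraries where they do the work, as an engineer would, in place of code of your own. Each camera call takes 0.05 s, during which the arm holds its last target. There are 200 camera calls.

### The job

The hinged casting board sags at its front edge, so resin would run to one side of the mould. Take the tapered wooden wedge, slide it thin end first and square to the edge under the middle of the board's front edge, and drive it in until the board has risen to the tip of the surface gauge's scriber and just bears lightly on it: the gauge must not be lifted, tipped or shifted. Leave the wedge there carrying the board, let go, and do not disturb the mould on the board, the jar or the packing block.

Things in the scene. Friction and masses are not known exactly. Their poses are not given: they have to be found in the camera images.
- wedge: the levelling wedge: pale wood, 160 long, 35 wide, tapering evenly in height from 31 mm at the thick end to 3 mm at the thin end, flat underneath, about 70 g. Origin: centre of the underside. Its x axis points along its length to the thin end (tip at x = +80 mm), z up. It lies on the table to the left or right of the board, tapered face up.
- stand: fixed casting stand: wooden rail screwed to the table with a plywood board 200 deep (x), 280 wide (y), 12 mm thick, hinged to it at the far edge. Origin: on the table straight below the middle of the board's free front edge as it starts; x points from that edge to the hinges (axis 200 mm back, 30 mm up), y along the edge, z up. This frame stays still when the board swings.
- edge_mid (a point): middle of the lower front edge of the board; moves with it. At rest the board stands on rubber feet at its front corners, this edge 9 mm and its top 21 mm above the table; it only swings up. It weighs about 4 N here with the mould (masses and friction vary), so once the wedge meets it, driving on takes about 2 to 9 N, nearly steady while it rises.
- gauge: surface gauge, loose, 2.1 kg, in front of the board's left or right front corner (110 mm along the edge from its middle): iron base 100 (x) x 62 x 34 mm, spindle 145 mm high. A clamp on it carries a 5 mm scriber that reaches over the board and bends down; its tip is at x = +85 mm, y = 0, but its height is not measured. Origin: centre of the base's underside; x points over the board.
- spindle_top (a point): top of the gauge's spindle. The locked clamp is set anew each time: the scriber's tip is 25 to 34 mm above the table, 3 to 12 mm over the resting board, 18 mm behind its edge. When the board meets it, the push climbs steadily, by about 0.7 to 1.5 N per mm that the hand drives on. A press of 1 to 5 N on the tip is a right light touch; over 7 N strains the gauge, and just above that its base lifts.
- mould: white silicone mould with six cells, 100 x 140 x 22 mm, on the middle of the board, its front face about 50 mm behind the board's edge. Origin: centre of its underside. It rides up with the board.
- jar: amber glass jar, 62 across, about 66 mm high, at the front corner of the board that the gauge does not stand at. Origin: centre of its underside.
- packer: flat packing block of the same pale wood as the wedge, 160 x 35 x 20 mm, not tapered; on the side of the board away from the wedge. Not used. Origin: centre of its underside, x along its length.
There are look-alikes about, which are no part of the job. Leave any purple, red or yellow look-alike of the wedge alone.

How it is judged:
By the outcome, as a careful person would: the job done as asked, in the order asked, and still so for the second after the job is handed in, with the robot touching nothing.
It also fails if it takes over 72 s, if anything falls off the work surface, if the arm or the gripper's body presses on something with over 40 N, if the wrist force passes 120 N, or if a joint passes its speed limit or range.

## Working session

There is one attempt and no reset: what is moved stays moved. The work goes in short steps, Python scripts to look and compute and a tool call to move; the robot and the scene stay as the last step left them, time stands still between calls to the robot, and variables do not carry over. Pictures are saved under pics/ and viewed, at most 12 in all, crops included, and the job is handed in when it is done.

Besides the shell and the picture viewer there is one more tool, called after "Emit:" by a JSON object that holds its "fn" and its "kwargs", one argument or row to a line. jog_arm: Moves the arm, as the interface text tells. Its arguments: {"type":"object","properties":{"series":{"type":"array"}},"required":["series"]}

```bash
mkdir -p pics; ls; cat > h.py <<'E'
import numpy as np,cv2
from bench import ctrl
def snap(n):
    c=ctrl.camera(n); np.savez('%s.npz'%n,**c); return c
def load(n): return dict(np.load('%s.npz'%n))
def pts(c):
    v,u=np.mgrid[0:420,0:560]; z=c['z_map']
    P=np.stack([(u-c['cx'])/c['fx']*z,(v-c['cy'])/c['fy']*z,z],-1)
    R=np.array(c['rotation']); 
    if R.size==4:
        from scipy.spatial.transform import Rotation as T; R=T.from_quat(np.roll(R,-1)).as_matrix()
    return P@R.T+c['xyz']
E
python3 - <<'E'
from h import *
a=snap('scene');b=snap('side');
for c in(a,b): print(c['xyz'],c['rotation'],c['fx'])
cv2.imwrite('pics/scene0.png',cv2.resize(a['frame'],(800,600)))
cv2.imwrite('pics/side0.png',cv2.resize(b['frame'],(800,600)))
print(ctrl.get_obs())
E
```

```text
pics
[1.26541884 0.38001448 0.81253908] [-0.21571641  0.50486401  0.76103944 -0.34553978] 445.9699720211325
[ 0.14756631 -0.82971111  1.00503911] [-0.40417001  0.88879963 -0.19971915  0.08242623] 459.80355381219823
{'time_s': 0.1, 'q': array([-2.06310996e-01,  1.81454484e-01,  1.60789183e+00,  2.81082329e-06,
        1.35380572e+00, -2.06288272e-01]), 'dq': array([-0.002041  , -0.00163353, -0.00429484,  0.00179637, -0.00018743,
        0.00096698]), 'joint_efforts': array([-2.02498759e-04, -4.45872438e+01, -3.52238703e+01, -4.27332343e-04,
        4.16999465e-03,  3.20961749e-05]), 'eef_pos': array([5.74511271e-01, 1.14362285e-04, 2.30488959e-01]), 'eef_rot': array([-6.53317536e-04,  7.07114815e-01,  7.07098317e-01, -4.25552250e-04]), 'wrist_force': array([-0.54329207,  0.5759644 ,  0.53175169]), 'torque': array([ 0.01663135,  0.07626605, -0.00866228]), 'grasp_force': 0.0, 'opening': 0.9996306638035211}
```

View pics/scene0.png

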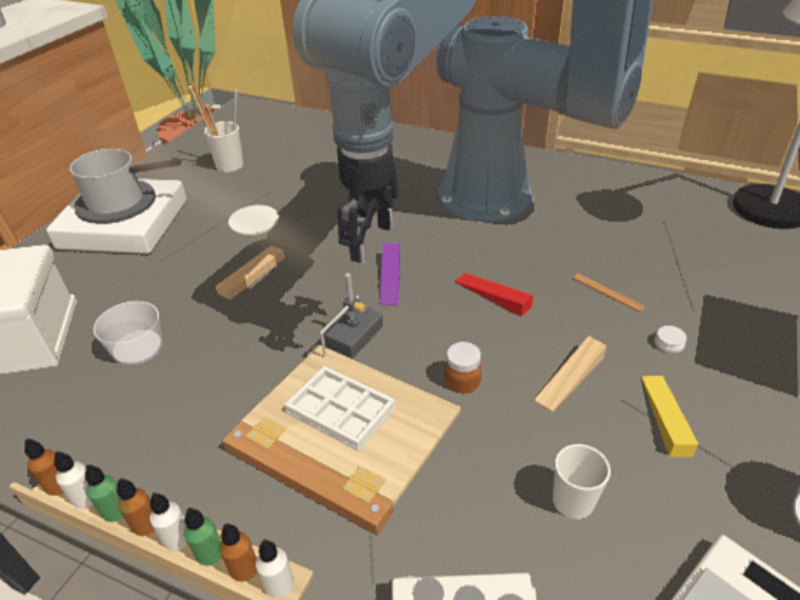

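View pics/side0.png

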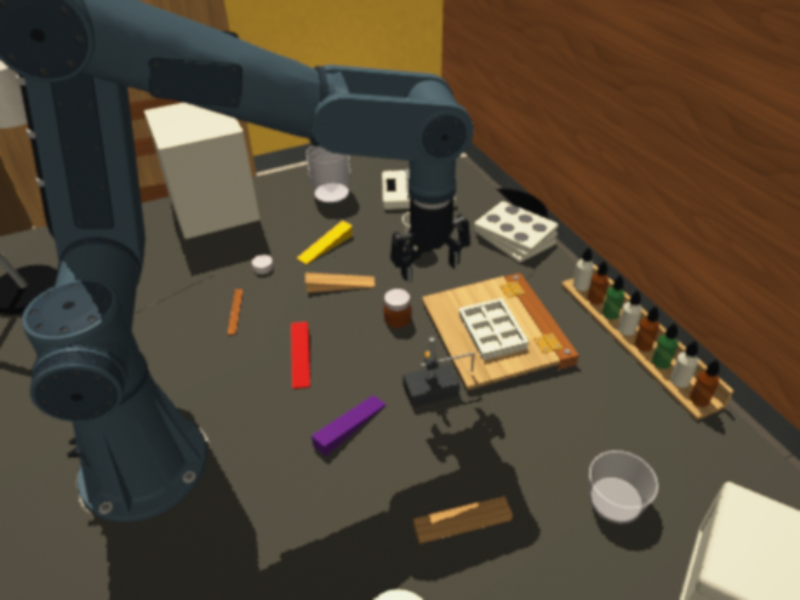

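```bash
python3 - <<'E'
from h import *
a=load('scene');b=load('side')
A=a['frame'][225:300,365:435]; B=a['frame'][165:215,145:210]
C=b['frame'][175:215,205:270]; D=b['frame'][340:385,280:365]
T=[cv2.resize(x,(400,300),interpolation=cv2.INTER_CUBIC) for x in(A,B,C,D)]
cv2.imwrite('pics/cand.png',np.vstack([np.hstack(T[:2]),np.hstack(T[2:])]))
for n,c,boxes in(('scene',a,[(225,300,365,435),(165,215,145,210)]),('side',b,[(175,215,205,270),(340,385,280,365)])):
    P=pts(c)
    print(n,'table',np.median(P[...,2][(np.abs(P[...,2])<.02)]))
    for v0,v1,u0,u1 in boxes:
        Q=P[v0:v1,u0:u1].reshape(-1,3); Q=Q[(Q[:,2]>.006)&(Q[:,2]<.05)]
        xy=Q[:,:2]; r=cv2.minAreaRect((xy*1000).astype(np.float32)); print(len(Q),r)
        m,ev=np.linalg.eigh(np.cov(xy.T)); d=ev[:,1]; s=(xy-xy.mean(0))@d
        print('dir',d,'mean',xy.mean(0))
        for k in np.arange(-.08,.081,.02):
            w=abs(s-k)<.006
            if w.sum(): print(round(k,2),w.sum(),np.round(np.percentile(Q[w,2],[50,90])*1000,1),end=';')
        print()
E
```

```text
scene table 0.0022108019747592023
946 ((478.44525146484375, 322.4400939941406), (249.2869873046875, 168.92063903808594), 17.577314376831055)
dir [-0.9448378   0.32753859] mean [0.49573566 0.32448213]
-0.08 41 [7.3 8.9];-0.06 72 [ 9.2 11.6];-0.04 74 [12.2 14.6];-0.02 71 [16.3 19.3];0.0 72 [19.5 22.6];0.02 71 [22.8 25.4];0.04 74 [26.3 29. ];0.06 76 [30.  32.5];0.08 16 [32.1 33.9];
637 ((464.20086669921875, -331.564453125), (163.5635223388672, 201.58265686035156), 5.326785087585449)
dir [-0.98427669  0.17663354] mean [ 0.47056361 -0.33795379]
-0.08 4 [15.6 16.4];-0.06 48 [21.  23.5];-0.04 51 [20.1 22.4];-0.02 46 [20.9 24.1];0.0 43 [20.8 23.1];0.02 46 [19.8 23.1];0.04 46 [21.2 24. ];0.06 39 [20.7 23.4];0.08 36 [21.2 23.8];
side table 3.67792092619279e-05
489 ((497.4905090332031, 326.58319091796875), (259.2783203125, 217.32301330566406), 67.77548217773438)
dir [-0.37149216  0.92843609] mean [0.48542486 0.33917771]
-0.08 7 [ 7.4 10.8];-0.06 36 [ 8.6 12. ];-0.04 45 [12.8 18. ];-0.02 54 [17.2 21.6];0.0 58 [22.2 29. ];0.02 33 [27.7 30.6];0.04 5 [27.8 30.8];0.06 1 [6.9 6.9];
1109 ((469.3360290527344, -339.91937255859375), (93.67606353759766, 162.01058959960938), 62.39372253417969)
dir [-0.98337923  0.18156346] mean [ 0.46300071 -0.34725301]
-0.08 50 [19.2 21.7];-0.06 81 [18.9 21.1];-0.04 84 [19.6 22. ];-0.02 82 [19.3 21.6];0.0 79 [18.9 22.1];0.02 83 [19.4 21.5];0.04 85 [19.1 21.9];0.06 86 [19.4 21.4];0.08 39 [18.5 22.2];
```

View pics/cand.png

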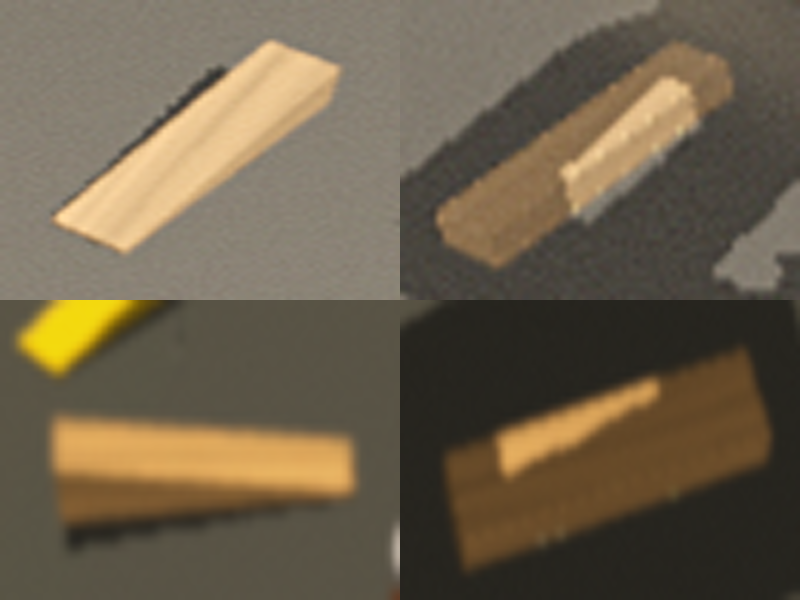

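The left pale piece at scene (572,373) / side (340,283) tapers from 33 mm to 7 mm, so it is the wedge. The right one at (250,272) / (463,520) is an even 20 mm high, so it is the packer. Purple, red and yellow are decoys. Next I measure the wedge, board and gauge precisely.

```bash
python3 - <<'E'
from h import *
for n in('scene','side'):
    c=load(n);P=pts(c);hsv=cv2.cvtColor(c['frame'],cv2.COLOR_BGR2HSV)
    z0={'scene':.0022,'side':0}[n]
    wood=(hsv[...,0]<25)&(hsv[...,1]>60)&(hsv[...,2]>60)
    k,l,st,ce=cv2.connectedComponentsWithStats(wood.astype(np.uint8))
    for i in range(1,k):
        if st[i,4]<150: continue
        Q=P[l==i]; Q=Q[(Q[:,2]>-.01)&(Q[:,2]<.06)]
        if len(Q)<100: continue
        r=cv2.minAreaRect((Q[:,:2]*1000).astype(np.float32))
        print(n,i,st[i],np.round(cv2.boxPoints(r)).tolist(),np.round(r[1]),np.round(Q[:,2].mean(),3))
    # gauge: dark pts near
    # jar, mould
    m=(P[...,2]>.06)&(P[...,0]>.45)&(P[...,0]<.95)&(abs(P[...,1])<.3)
    k,l,st,ce=cv2.connectedComponentsWithStats(m.astype(np.uint8))
    for i in range(1,k):
        if st[i,4]>25: Q=P[l==i];print('  high',st[i],np.round(np.r_[Q.min(0),Q.max(0)],3))
def up(f,v0,v1,u0,u1): return cv2.resize(f[v0:v1,u0:u1],(800,600),interpolation=cv2.INTER_CUBIC)
a=load('scene')['frame'];b=load('side')['frame']
cv2.imwrite('pics/bscene.png',up(a,180,375,135,395))
cv2.imwrite('pics/bside.png',up(b,180,300,260,420))
E
```

```text
scene 1 [    0     0   153   175 13105] [[-1195.0, -1792.0], [-790.0, -2256.0], [660.0, -989.0], [255.0, -525.0]] [1926.  616.] 0.024
scene 8 [ 273   31   50   62 1837] [[-754.0, -423.0], [-687.0, -559.0], [-208.0, -323.0], [-275.0, -187.0]] [534. 152.] 0.013
scene 48 [150 171  50  39 756] [[354.0, -365.0], [535.0, -400.0], [548.0, -335.0], [367.0, -300.0]] [ 66. 184.] 0.016
scene 57 [318 190  56  32 714] [[266.0, 66.0], [333.0, 44.0], [383.0, 205.0], [316.0, 226.0]] [168.  71.] 0.016
scene 58 [401 191  51  28 319] [[208.0, 273.0], [236.0, 263.0], [287.0, 406.0], [260.0, 416.0]] [153.  29.] 0.006
scene 67 [ 374  235   51   54 1083] [[378.0, 329.0], [571.0, 273.0], [584.0, 321.0], [392.0, 377.0]] [ 50. 200.] 0.016
scene 68 [ 156  241  167  134 9444] [[584.0, -118.0], [845.0, -154.0], [887.0, 147.0], [625.0, 183.0]] [304. 264.] 0.027
scene 71 [311 252  26  24 399] [[556.0, 183.0], [571.0, 124.0], [612.0, 134.0], [597.0, 194.0]] [42. 61.] 0.028
scene 72 [ 449  263   40   58 1071] [[426.0, 478.0], [447.0, 428.0], [601.0, 494.0], [580.0, 544.0]] [167.  54.] 0.017
scene 77 [   6  314  214 
[... 1352 characters left out ...]
  48.] 0.011
side 445 [383 296  29  34 199] [[653.0, -323.0], [742.0, -335.0], [754.0, -249.0], [664.0, -238.0]] [86. 90.] -0.0
side 561 [351 313  34  26 158] [[601.0, -246.0], [601.0, -335.0], [661.0, -335.0], [660.0, -246.0]] [59. 89.] -0.0
side 607 [375 322  29  39 220] [[579.0, -362.0], [598.0, -403.0], [711.0, -349.0], [692.0, -308.0]] [125.  45.] -0.0
side 679 [ 289  347   70   34 1299] [[383.0, -350.0], [548.0, -379.0], [558.0, -324.0], [393.0, -295.0]] [ 56. 168.] 0.016
  high [ 233   46   99  153 7189] [ 0.45  -0.072  0.243  0.651  0.082  0.625]
  high [270 203  17  13 179] [0.546 0.123 0.06  0.6   0.178 0.069]
  high [295 237  38  24 202] [ 0.526 -0.082  0.06   0.634 -0.04   0.146]
```

View pics/bscene.png

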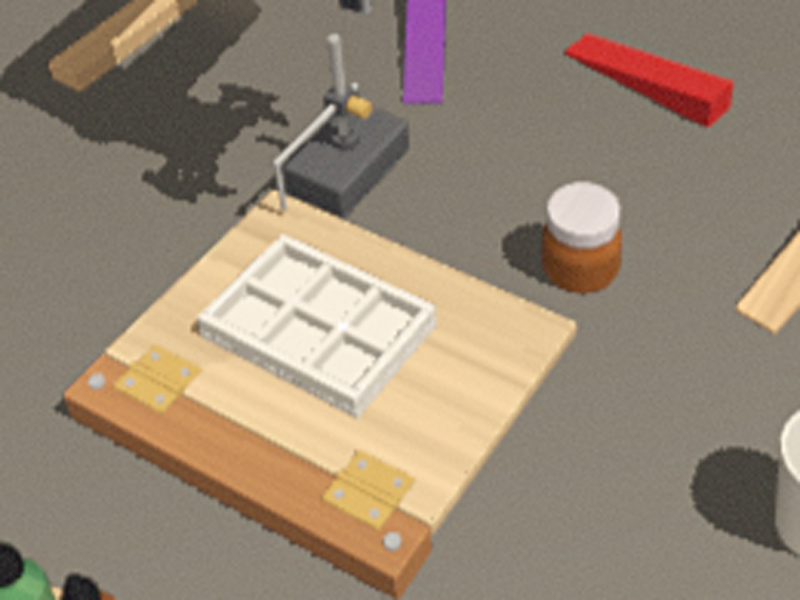

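View pics/bside.png

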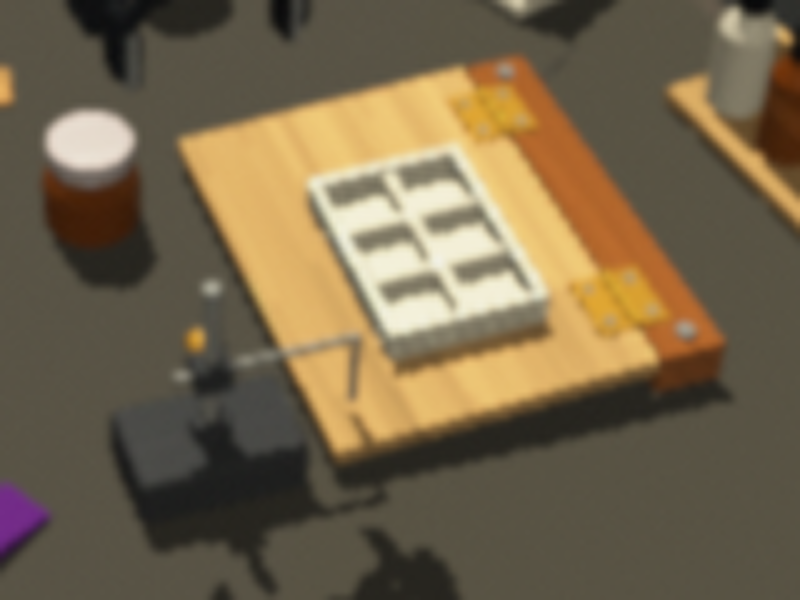

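Scene crop shows the board's front top corners at crop (576,324) and (272,196), and the gauge at the right front corner with its spindle top at (335,38). Side crop has the same corners at (180,142) and (338,457). I'll intersect these rays with the known heights.

```bash
cat >> h.py <<'E'
from scipy.spatial.transform import Rotation as T
def rot(c):
    R=np.array(c['rotation']); return T.from_quat(np.roll(R,-1)).as_matrix() if R.size==4 else R
def ray(c,u,v,z):
    d=rot(c)@[(u-c['cx'])/c['fx'],(v-c['cy'])/c['fy'],1]; return c['xyz']+d*(z-c['xyz'][2])/d[2]
E
python3 - <<'E'
from h import *
a=load('scene');b=load('side')
def g(c,o,s,pt,z,dz=0): return ray(c,(pt[0]+.5)/s[0]-.5+o[0],(pt[1]+.5)/s[1]-.5+o[1],z)
S=((135,180),(3.077,3.077)); D=((260,180),(5,5)); SW=((365,225),(400/70,4)); DW=((205,175),(400/65,7.5))
def show(n,*p): print(n,*[np.round(q[:2]*1000,1) for q in p])
show('FL',g(a,*S,(576,324),.021),g(b,*D,(180,142),.021))
show('FR',g(a,*S,(272,196),.021),g(b,*D,(336,455),.021))
show('railend L',g(a,*S,(432,540),.036),g(b,*D,(520,57),.036))
show('railend R',g(b,*D,(724,347),.036))
show('spindle',g(a,*S,(335,38),.145),g(b,*D,(212,288),.145))
show('jar',g(a,*S,(583,212),.066),g(b,*D,(91,145),.066))
show('tips',g(a,*SW,(54,219),.003),g(a,*SW,(125,250),.003),g(b,*DW,(352,137),.003),g(b,*DW,(354,192),.003))
show('thick',g(a,*SW,(272,40),.031),g(a,*SW,(340,68),.031),g(b,*DW,(54,115),.031),g(b,*DW,(60,177),.031))
E
```

```text
FL [643.3 177.7] [646.3 174. ]
FR [612. -97.] [ 607.5 -102.9]
railend L [853.8 157.8] [879.5 136.8]
railend R [ 841.7 -139.3]
spindle [543.6 -62.8] [547.  -64.8]
jar [574.9 156.8] [572.8 149.6]
tips [566.8 280.1] [578.4 312.6] [585.8 314. ] [571.5 277.6]
thick [413.9 332.9] [427.5 364.8] [432.6 368.1] [421.6 325.2]
```

Emit:
{"fn": "jog_arm", "kwargs": {
  "series": [
    [[0,0,0,0,0,-0.138,85],[0,0,0,0,0,-0.138,85],[0,0,0,0,0,-0.138,85],[0,0,0,0,0,-0.138,85],[0,0,0,0,0,-0.138,85],[0,0,0,0,0,-0.138,85],[0,0,0,0,0,-0.138,85],[0,0,0,0,0,-0.138,85],[0,0,0,0,0,-0.138,85],[0,0,0,0,0,0,85]]
  ]
}}

```text
time_s: 1.1
eef_pos: [0.5747, 0.0001, 0.2308]
eef_rot: [-0.0, 0.163, 0.987, 0.0]
wrist_force: [0.9, 0.6, 1.0]
opening: 0.996
grasp_force: 0.0
```

Emit:
{"fn": "jog_arm", "kwargs": {
  "series": [
    [[26,31,0,0,0,0,85],[26,31,0,0,0,0,85],[26,31,0,0,0,0,85],[26,31,0,0,0,0,85],[26,31,0,0,0,0,85],[26,31,0,0,0,0,85],[26,31,0,0,0,0,85],[26,31,0,0,0,0,85],[26,32,0,0,0,0,85],[0,0,0,0,0,0,85]]
  ]
}}

```text
time_s: 2.1
eef_pos: [0.4416, 0.3444, 0.2311]
eef_rot: [-0.001, 0.163, 0.987, 0.001]
wrist_force: [0.6, 0.8, -0.1]
opening: 0.995
grasp_force: 0.0
```

```bash
python3 - <<'E'
from h import *
o=ctrl.get_obs();print(o['time_s'],o['eef_pos'],T.from_quat(np.roll(o['eef_rot'],-1)).as_matrix())
c=snap('wrist');print(c['xyz'],rot(c),c['fx'])
cv2.imwrite('pics/w1.png',cv2.resize(c['frame'],(800,600)))
P=pts(c);hsv=cv2.cvtColor(c['frame'],cv2.COLOR_BGR2HSV)
print('table',np.median(P[...,2]))
E
```

```text
2.1 [0.44158733 0.344424   0.23110116] [[-9.46781776e-01  3.21874745e-01 -9.57454579e-04]
 [ 3.21873320e-01  9.46781724e-01  1.39052804e-03]
 [ 1.35407635e-03  1.00834752e-03 -9.99998575e-01]]
[0.36499506 0.36935867 0.37468173] [[ 0.32218739  0.89886718  0.29704054]
 [ 0.94667423 -0.30650706 -0.09930416]
 [ 0.00178377  0.31319518 -0.94968711]] 313.9476286554361
table 0.0012738203781834934
```

View pics/w1.png

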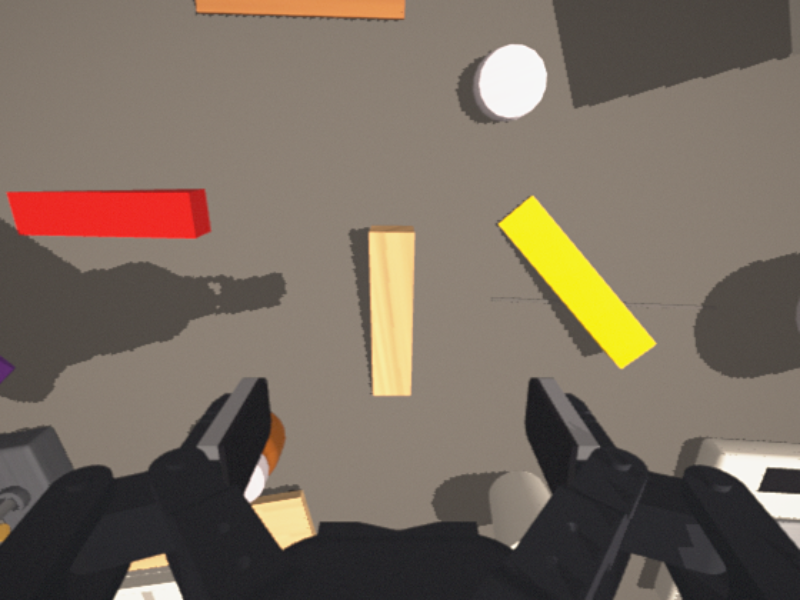

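Wrist view: wedge thick top edge at about (370,234)-(414,234), thin end at (372,395)-(411,395), almost parallel to the fingers. Computing its pose.

```bash
python3 - <<'E'
from h import *
c=load('wrist');o=ctrl.get_obs();R=T.from_quat(np.roll(o['eef_rot'],-1)).as_matrix()
s=560/800
f=lambda x,y,z: ray(c,(x+.5)*s-.5,(y+.5)*s-.5,z+.0013)
k1,k2,t1,t2=f(370,234,.031),f(414,234,.031),f(372,395,.003),f(411,395,.003)
K=(k1+k2)/2;t=(t1+t2)/2;d=t-K;print(K,t,np.hypot(*d[:2]),np.degrees(np.arctan2(d[1],d[0])),np.linalg.norm(k1-k2),np.linalg.norm(t1-t2))
g=K+(t-K)*24/160; print('grasp',g,'tool delta',R.T@(g-o['eef_pos'])*1000)
E
```

```text
[0.42575421 0.34476736 0.0323    ] [0.5750852  0.29249645 0.0043    ] 0.15821502095214637 -19.291778871799934 0.033909026424471085 0.03667628063349752
grasp [0.44815386 0.33692672 0.0281    ] tool delta [ -7.15881409  -3.36396851 202.85987068]
```

Emit:
{"fn": "jog_arm", "kwargs": {
  "series": [
    [[-7,-3.4,20,0,0,0,85],[0,0,35,0,0,0,85],[0,0,35,0,0,0,85],[0,0,35,0,0,0,85],[0,0,35,0,0,0,85],[0,0,30,0,0,0,85],[0,0,20,0,0,0,85],[0,0,10,0,0,0,85],[0,0,6,0,0,0,85],[0,0,0,0,0,0,85]]
  ]
}}

```text
time_s: 3.15
eef_pos: [0.4498, 0.3346, 0.0052]
eef_rot: [-0.0, 0.164, 0.986, -0.0]
wrist_force: [0.2, -0.9, -0.3]
opening: 1.0
grasp_force: 0.0
```

Emit:
{"fn": "jog_arm", "kwargs": {
  "series": [
    [[0,0,0,0,0,0,60],[0,0,0,0,0,0,45],[0,0,0,0,0,0,36],[0,0,0,0,0,0,25],[0,0,0,0,0,0,20],[0,0,0,0,0,0,20],[0,0,0,0,0,0,20],[0,0,0,0,0,0,20],[0,0,0,0,0,0,20],[0,0,0,0,0,0,20]]
  ]
}}

```text
time_s: 4.15
eef_pos: [0.4503, 0.3356, 0.0063]
eef_rot: [0.001, 0.164, 0.987, 0.001]
wrist_force: [-0.3, 0.2, 5.9]
opening: 0.397
grasp_force: 61.8
```

Emit:
{"fn": "jog_arm", "kwargs": {
  "series": [
    [[0,0,-15,0,0,0,20],[0,0,-30,0,0,0,20],[0,0,-30,0,0,0,20],[0,0,-25,0,0,0,20],[0,0,0,0,0,-0.097,20],[0,0,0,0,0,-0.097,20],[-3,-17,0,0,0,0,20],[-6,-34,0,0,0,0,20],[-6,-34,0,0,0,0,20],[-6,-34,0,0,0,0,20]]
  ]
}}

```text
time_s: 5.15
eef_pos: [0.4536, 0.2124, 0.1054]
eef_rot: [-0.0, 0.068, 0.998, -0.0]
wrist_force: [0.1, -0.2, -1.2]
opening: 0.395
grasp_force: 61.0
```

Emit:
{"fn": "jog_arm", "kwargs": {
  "series": [
    [[-5,-34,0,0,0,0,20],[-6,-34,0,0,0,0,20],[-6,-34,0,0,0,0,20],[-5,-34,0,0,0,0,20],[-3,-17,0,0,0,0,20],[0,0,0,0,0,0,20],[0,0,0,0,0,0,20],[0,0,0,0,0,0,20],[0,0,0,0,0,0,20],[0,0,0,0,0,0,20]]
  ]
}}

```text
time_s: 6.15
eef_pos: [0.4583, 0.0601, 0.1052]
eef_rot: [-0.0, 0.067, 0.998, 0.0]
wrist_force: [0.1, 0.7, -0.1]
opening: 0.395
grasp_force: 61.0
```

```bash
python3 - <<'E'
from h import *
c=snap('wrist')
cv2.imwrite('pics/w2.png',cv2.resize(c['frame'],(800,600),interpolation=cv2.INTER_CUBIC))
P=pts(c);w=P[...,2];print(np.median(w[abs(w)<.01]))
E
```

```text
0.0008874528656071107
```

View pics/w2.png

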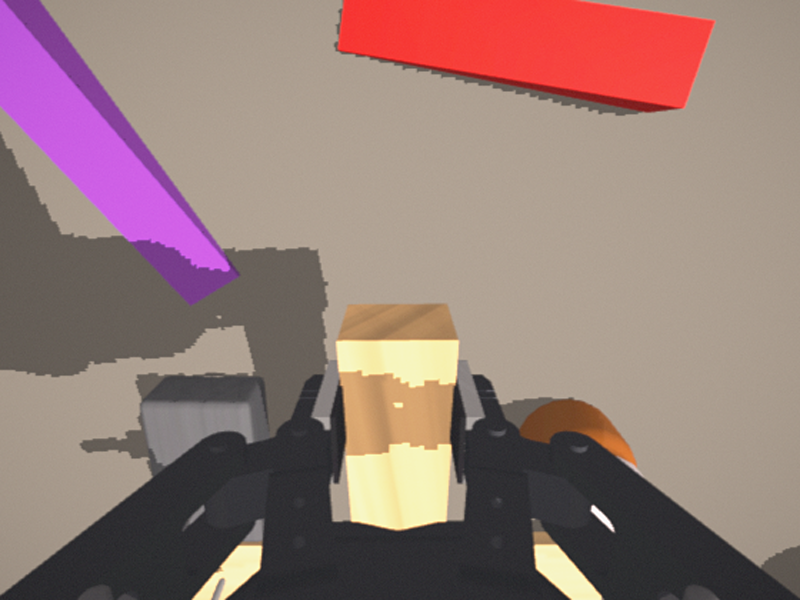

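Wrist view: wedge's thick end is squarely between the pads (337-458, 303-340). The board's front edge shows at about (240,546) and (555,545), and the jar at (580,430). I'll get the edge line from depth and colour here, plus the corner at (302,491) in the earlier wrist picture.

```bash
python3 - <<'E'
from h import *
c=load('wrist');s=.7
P=pts(c);hsv=cv2.cvtColor(c['frame'],cv2.COLOR_BGR2HSV)
E=[]
for u in list(range(160,186,4))+list(range(376,406,4)):
    col=c['frame'][365:419,u].astype(int); 
    # topmost board pixels: bright yellowish
    ok=(hsv[365:419,u,2]>200)&(hsv[365:419,u,1]>60); 
    if ok.any():
        v=365+np.argmax(ok); p=ray(c,u,v-.5,.021+.0009);E.append(p); print(u,v,np.round(p*1000,1),P[v+1,u,2].round(4))
E=np.array(E)
k=np.polyfit(E[:,1],E[:,0],1);print('angle x-axis',-np.degrees(np.arctan(k[0])))
o=ctrl.get_obs();R=T.from_quat(np.roll(o['eef_rot'],-1)).as_matrix();print(o['eef_pos'],R[:,0])
E
```

```text
160 389 [618.8 -74.8  21.9] 0.0224
164 384 [613.4 -69.6  21.9] 0.0228
168 382 [611.5 -65.3  21.9] 0.0223
172 382 [612.  -61.5  21.9] 0.023
176 382 [612.5 -57.8  21.9] 0.0216
180 382 [613.  -54.1  21.9] 0.022
376 381 [636.5 127.7  21.9] 0.0226
380 381 [637.  131.4  21.9] 0.0222
384 381 [637.5 135.1  21.9] 0.0215
388 381 [638.  138.8  21.9] 0.0217
392 385 [643.4 142.4  21.9] 0.0228
396 389 [648.8 146.   21.9] 0.0224
400 393 [654.3 149.7  21.9] 0.0236
404 398 [661.2 153.4  21.9] 0.0227
angle x-axis -8.770054263489724
[0.45838627 0.06003068 0.10525179] [-9.91073992e-01  1.33312834e-01  1.74492960e-04]
```

```bash
python3 - <<'E'
from h import *
b=load('scene');d=load('side')
# mould centre estimates: white-ish connected area on board, z>.03
for n,c in(('scene',b),('side',d)):
    P=pts(c);hsv=cv2.cvtColor(c['frame'],cv2.COLOR_BGR2HSV)
    m=(P[...,0]>.6)&(P[...,0]<.85)&(P[...,1]>-.12)&(P[...,1]<.18)&(P[...,2]>.042)&(P[...,2]<.07)
    Q=P[m&(hsv[...,1]<70)];r=cv2.minAreaRect((Q[:,:2]*1000).astype(np.float32));print(n,len(Q),r)
E
```

```text
scene 1201 ((700.76513671875, 48.41992950439453), (173.18775939941406, 248.11720275878906), 6.990164279937744)
side 537 ((728.2715454101562, 3.0186691284179688), (147.27040100097656, 104.50144958496094), 80.30404663085938)
```

Emit:
{"fn": "jog_arm", "kwargs": {
  "series": [
    [[0,0,15,0,0,0,20],[0,0,25,0,0,0,20],[0,0,25,0,0,0,20],[0,0,17,0,0,0,20],[0,0,9,0,0,0,20],[0,0,4,0,0,0,20],[0,0,3,0,0,0,20],[0,0,1,0,0,0,20],[0,0,0,0,0,0,20],[0,0,0,0,0,0,20]]
  ]
}}

```text
time_s: 7.2
eef_pos: [0.459, 0.0593, 0.0069]
eef_rot: [0.001, 0.067, 0.998, -0.0]
wrist_force: [0.7, 0.5, -0.5]
opening: 0.391
grasp_force: 61.0
```

Emit:
{"fn": "jog_arm", "kwargs": {
  "series": [
    [[0,0,0.4,0,0,0,20],[0,0,0.4,0,0,0,20],[0,0,0.2,0,0,0,20],[0,0,0,0,0,0,20],[0,0,0,0,0,0,20],[0,0,0,0,0,0,20],[0,0,0,0,0,0,20],[0,0,0,0,0,0,20],[0,0,0,0,0,0,20],[0,0,0,0,0,0,20]]
  ]
}}

```text
time_s: 8.2
eef_pos: [0.459, 0.0593, 0.0063]
eef_rot: [0.0, 0.067, 0.998, -0.0]
wrist_force: [-4.4, -0.6, 9.8]
opening: 0.397
grasp_force: 62.5
```

Emit:
{"fn": "jog_arm", "kwargs": {
  "series": [
    [[0,0,-0.6,0,0,0,20],[-4,0,0,0,0,0,20],[-7,0,0,0,0,0,20],[-7,0,0,0,0,0,20],[-7,0,0,0,0,0,20],[-7,0,0,0,0,0,20],[-7,0,0,0,0,0,20],[-7,0,0,0,0,0,20],[-4,0,0,0,0,0,20],[0,0,0,0,0,0,20]]
  ]
}}

```text
time_s: 9.2
eef_pos: [0.509, 0.0525, 0.0063]
eef_rot: [0.001, 0.067, 0.998, -0.0]
wrist_force: [0.1, 0.1, 3.6]
opening: 0.39
grasp_force: 61.7
```

```bash
cat > f.py <<'E'
from h import *
o=ctrl.get_obs();d=np.array([.991,-.133]);l=np.array([.133,.991])
e=(o['eef_pos'][:2]-[.625,.038])*1000
print('t',round(o['time_s'],2),'in(mm)',round(e@d+133.6,1),'lat',round(e@l,1),'z',round(o['eef_pos'][2]*1000,1),'push',round(-o['wrist_force'][:2]@d,2),'side',round(o['wrist_force'][:2]@l,2),'fz',round(o['wrist_force'][2],2))
E
python3 f.py;python3 - <<'E'
from h import *
c=snap('scene')
cv2.imwrite('pics/s2.png',cv2.resize(c['frame'][160:340,180:420],(800,600),interpolation=cv2.INTER_CUBIC))
E
```

```text
t 9.2 in(mm) 16.7 lat -1.0 z 6.3 push -0.05 side 0.13 fz 3.62
```

View pics/s2.png

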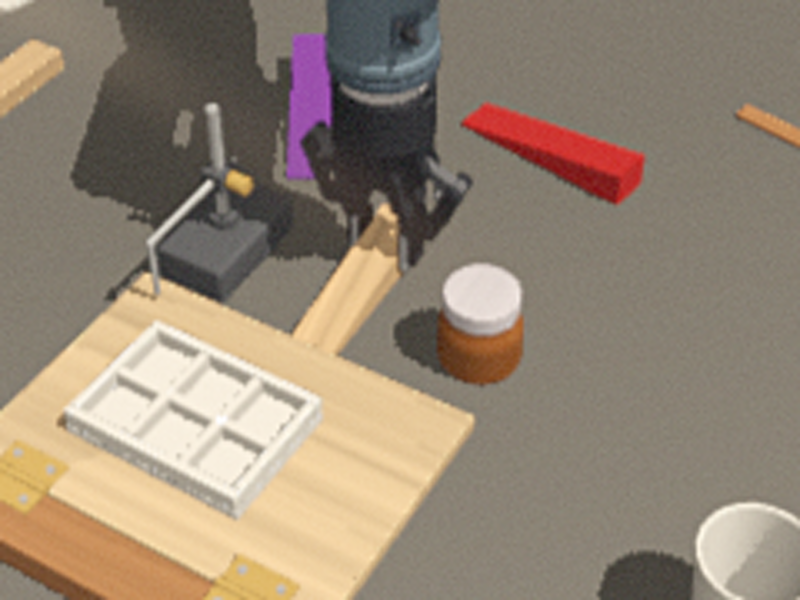

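Wedge enters at (315,340), in the middle of the edge between (145,275) and (475,418); gauge, jar and mould are untouched. Driving on in steps.

Emit:
{"fn": "jog_arm", "kwargs": {
  "series": [
    [[-2,0,0,0,0,0,20],[-3,0,0,0,0,0,20],[-3,0,0,0,0,0,20],[-3,0,0,0,0,0,20],[-3,0,0,0,0,0,20],[-3,0,0,0,0,0,20],[-3,0,0,0,0,0,20],[-3,0,0,0,0,0,20],[-3,0,0,0,0,0,20],[-2,0,0,0,0,0,20]]
  ]
}}

```text
time_s: 10.25
eef_pos: [0.5315, 0.0498, 0.0062]
eef_rot: [-0.005, 0.067, 0.998, 0.0]
wrist_force: [-20.5, 2.4, 27.7]
opening: 0.393
grasp_force: 64.4
```

```bash
python3 f.py
```

```text
t 10.25 in(mm) 39.4 lat -0.8 z 6.2 push 20.63 side -0.37 fz 27.68
```

Unexpectedly high downward load, so the wedge is jamming against the table. I'll back the vertical press off.

Emit:
{"fn": "jog_arm", "kwargs": {
  "series": [
    [[0,0,-0.5,0,0,0,20],[0,0,-0.5,0,0,0,20],[0,0,0,0,0,0,20],[0,0,0,0,0,0,20],[0,0,0,0,0,0,20],[0,0,0,0,0,0,20],[0,0,0,0,0,0,20],[0,0,0,0,0,0,20],[0,0,0,0,0,0,20],[0,0,0,0,0,0,20]]
  ]
}}

```text
time_s: 11.25
eef_pos: [0.5325, 0.0497, 0.0063]
eef_rot: [-0.003, 0.067, 0.998, 0.0]
wrist_force: [-11.1, 1.9, 11.6]
opening: 0.391
grasp_force: 62.4
```

```bash
python3 f.py; python3 -c "
from h import *
o=ctrl.get_obs();print(o['torque'],T.from_quat(np.roll(o['eef_rot'],-1)).as_matrix().round(4))"
```

```text
t 11.25 in(mm) 40.4 lat -0.7 z 6.3 push 11.21 side 0.44 fz 11.58
[0.33805321 1.4837944  0.05303754] [[-9.910e-01  1.339e-01 -6.700e-03]
 [ 1.339e-01  9.910e-01  1.000e-03]
 [ 6.800e-03  1.000e-04 -1.000e+00]]
```

Emit:
{"fn": "jog_arm", "kwargs": {
  "series": [
    [[0,0,-0.5,0,0,0,20],[0,0,-0.3,0,0,0,20],[0,0,0,0,0,0,20],[0,0,0,0,0,0,20],[0,0,0,0,0,0,20],[0,0,0,0,0,0,20],[0,0,0,0,0,0,20],[0,0,0,0,0,0,20],[0,0,0,0,0,0,20],[0,0,0,0,0,0,20]]
  ]
}}

```text
time_s: 12.25
eef_pos: [0.5329, 0.0495, 0.0064]
eef_rot: [-0.003, 0.067, 0.998, 0.0]
wrist_force: [-6.5, 0.9, 2.3]
opening: 0.395
grasp_force: 61.2
```

```bash
python3 f.py; python3 -c "
from h import *
o=ctrl.get_obs();print(o['torque'],T.from_quat(np.roll(o['eef_rot'],-1)).as_matrix().round(4)[2])"
```

```text
t 12.25 in(mm) 40.8 lat -0.8 z 6.4 push 6.56 side -0.0 fz 2.34
[0.25338509 0.6876444  0.07239083] [ 5.6e-03  1.0e-04 -1.0e+00]
```

Emit:
{"fn": "jog_arm", "kwargs": {
  "series": [
    [[-1,0,0,0,0,0,20],[-1,0,0,0,0,0,20],[-1,0,0,0,0,0,20],[-1,0,0,0,0,0,20],[-1,0,0,0,0,0,20],[-1,0,0,0,0,0,20],[-1,0,0,0,0,0,20],[-1,0,0,0,0,0,20],[0,0,0,0,0,0,20],[0,0,0,0,0,0,20]]
  ]
}}

```text
time_s: 13.25
eef_pos: [0.5409, 0.0483, 0.0064]
eef_rot: [-0.003, 0.067, 0.998, 0.0]
wrist_force: [-6.3, 0.9, 1.9]
opening: 0.396
grasp_force: 61.3
```

```bash
python3 f.py
```

```text
t 13.25 in(mm) 48.9 lat -1.0 z 6.4 push 6.36 side 0.05 fz 1.9
```

Emit:
{"fn": "jog_arm", "kwargs": {
  "series": [
    [[-0.5,0,0,0,0,0,20],[-0.5,0,0,0,0,0,20],[-0.5,0,0,0,0,0,20],[-0.5,0,0,0,0,0,20],[-0.5,0,0,0,0,0,20],[-0.5,0,0,0,0,0,20],[-0.5,0,0,0,0,0,20],[-0.5,0,0,0,0,0,20],[0,0,0,0,0,0,20],[0,0,0,0,0,0,20]]
  ]
}}

```text
time_s: 14.25
eef_pos: [0.5448, 0.0478, 0.0064]
eef_rot: [-0.003, 0.067, 0.998, 0.0]
wrist_force: [-6.1, 0.0, 2.2]
opening: 0.395
grasp_force: 61.4
```

```bash
python3 f.py
```

```text
t 14.25 in(mm) 52.8 lat -0.9 z 6.4 push 6.08 side -0.78 fz 2.22
```

Emit:
{"fn": "jog_arm", "kwargs": {
  "series": [
    [[-0.5,0,0,0,0,0,20],[-0.5,0,0,0,0,0,20],[-0.5,0,0,0,0,0,20],[-0.5,0,0,0,0,0,20],[-0.5,0,0,0,0,0,20],[-0.5,0,0,0,0,0,20],[-0.5,0,0,0,0,0,20],[-0.5,0,0,0,0,0,20],[0,0,0,0,0,0,20],[0,0,0,0,0,0,20]]
  ]
}}

```text
time_s: 15.25
eef_pos: [0.5487, 0.0472, 0.0063]
eef_rot: [-0.003, 0.067, 0.998, 0.0]
wrist_force: [-6.1, 1.5, 1.3]
opening: 0.396
grasp_force: 61.4
```

```bash
python3 f.py; python3 - <<'E'
from h import *
# gap scriber tip / board from side view
c=snap('side')
cv2.imwrite('pics/side3.png',cv2.resize(c['frame'][225:285,280:360],(800,600),interpolation=cv2.INTER_CUBIC))
E
```

```text
t 15.25 in(mm) 56.8 lat -1.0 z 6.3 push 6.2 side 0.7 fz 1.29
```

View pics/side3.png

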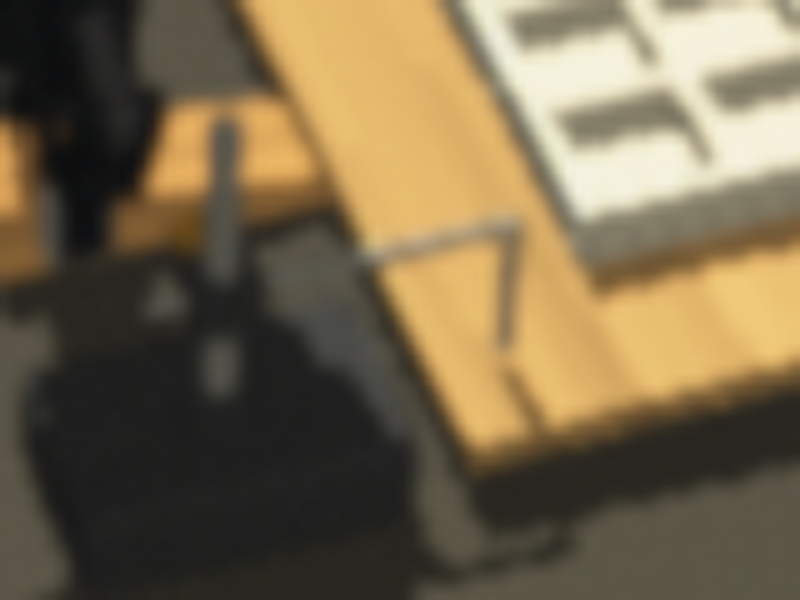

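Gap left at the tip: tip (505,350), its shadow starts at (510,372), so a couple of mm still to go. Continuing in 4 mm steps.

Emit:
{"fn": "jog_arm", "kwargs": {
  "series": [
    [[-0.5,0,0,0,0,0,20],[-0.5,0,0,0,0,0,20],[-0.5,0,0,0,0,0,20],[-0.5,0,0,0,0,0,20],[-0.5,0,0,0,0,0,20],[-0.5,0,0,0,0,0,20],[-0.5,0,0,0,0,0,20],[-0.5,0,0,0,0,0,20],[0,0,0,0,0,0,20],[0,0,0,0,0,0,20]]
  ]
}}

```text
time_s: 16.3
eef_pos: [0.5527, 0.0467, 0.0064]
eef_rot: [-0.003, 0.067, 0.998, 0.0]
wrist_force: [-6.9, 1.1, 2.2]
opening: 0.393
grasp_force: 61.4
```

```bash
python3 f.py
```

```text
t 16.3 in(mm) 60.8 lat -1.0 z 6.4 push 6.96 side 0.15 fz 2.23
```

```bash
cat > f.py <<'E'
from h import *
d=np.array([.991,-.133]);l=np.array([.133,.991]);F=[]
for i in range(6):
    o=ctrl.get_obs();F.append(o['wrist_force']);
    if i<5: ctrl.camera('side')
F=np.array(F);e=(o['eef_pos'][:2]-[.625,.038])*1000
print('t',round(o['time_s'],2),'in(mm)',round(e@d+133.6,1),'lat',round(e@l,1),'z',round(o['eef_pos'][2]*1000,1),'push',round((-F[:,:2]@d).mean(),2),'sd',round((F[:,:2]@d).std(),2),'side',round((F[:,:2]@l).mean(),2),'fz',round(F[:,2].mean(),2))
E
python3 f.py
```

```text
t 16.55 in(mm) 60.8 lat -1.0 z 6.4 push 6.49 sd 0.57 side -0.28 fz 2.12
```

Emit:
{"fn": "jog_arm", "kwargs": {
  "series": [
    [[-0.5,0,0,0,0,0,20],[-0.5,0,0,0,0,0,20],[-0.5,0,0,0,0,0,20],[-0.5,0,0,0,0,0,20],[-0.5,0,0,0,0,0,20],[-0.5,0,0,0,0,0,20],[0,0,0,0,0,0,20],[0,0,0,0,0,0,20],[0,0,0,0,0,0,20],[0,0,0,0,0,0,20]]
  ]
}}

```text
time_s: 17.55
eef_pos: [0.5557, 0.0463, 0.0064]
eef_rot: [-0.003, 0.067, 0.998, 0.0]
wrist_force: [-6.4, 1.2, 2.3]
opening: 0.394
grasp_force: 61.4
```

```bash
python3 f.py
```

```text
t 17.8 in(mm) 63.8 lat -1.0 z 6.4 push 6.71 sd 0.38 side -0.25 fz 1.56
```

Emit:
{"fn": "jog_arm", "kwargs": {
  "series": [
    [[-0.5,0,0,0,0,0,20],[-0.5,0,0,0,0,0,20],[-0.5,0,0,0,0,0,20],[-0.5,0,0,0,0,0,20],[-0.5,0,0,0,0,0,20],[-0.5,0,0,0,0,0,20],[0,0,0,0,0,0,20],[0,0,0,0,0,0,20],[0,0,0,0,0,0,20],[0,0,0,0,0,0,20]]
  ]
}}

```text
time_s: 18.8
eef_pos: [0.5587, 0.0459, 0.0064]
eef_rot: [-0.003, 0.067, 0.998, 0.0]
wrist_force: [-5.8, 0.5, 2.2]
opening: 0.395
grasp_force: 61.4
```

```bash
python3 f.py
```

```text
t 19.05 in(mm) 66.8 lat -1.0 z 6.4 push 6.22 sd 0.26 side -0.17 fz 1.97
```

Emit:
{"fn": "jog_arm", "kwargs": {
  "series": [
    [[-0.5,0,0,0,0,0,20],[-0.5,0,0,0,0,0,20],[-0.5,0,0,0,0,0,20],[-0.5,0,0,0,0,0,20],[-0.5,0,0,0,0,0,20],[-0.5,0,0,0,0,0,20],[0,0,0,0,0,0,20],[0,0,0,0,0,0,20],[0,0,0,0,0,0,20],[0,0,0,0,0,0,20]]
  ]
}}

```text
time_s: 20.05
eef_pos: [0.5617, 0.0455, 0.0063]
eef_rot: [-0.003, 0.067, 0.998, 0.0]
wrist_force: [-5.9, 0.5, 2.6]
opening: 0.395
grasp_force: 61.4
```

```bash
python3 f.py
```

```text
t 20.3 in(mm) 69.9 lat -1.0 z 6.4 push 6.82 sd 0.59 side 0.05 fz 1.97
```

Emit:
{"fn": "jog_arm", "kwargs": {
  "series": [
    [[-0.5,0,0,0,0,0,20],[-0.5,0,0,0,0,0,20],[-0.5,0,0,0,0,0,20],[-0.5,0,0,0,0,0,20],[-0.5,0,0,0,0,0,20],[0,0,0,0,0,0,20],[0,0,0,0,0,0,20],[0,0,0,0,0,0,20],[0,0,0,0,0,0,20],[0,0,0,0,0,0,20]]
  ]
}}

```text
time_s: 21.3
eef_pos: [0.5642, 0.0452, 0.0064]
eef_rot: [-0.003, 0.067, 0.998, 0.0]
wrist_force: [-6.9, 0.7, 1.8]
opening: 0.399
grasp_force: 61.4
```

```bash
python3 f.py
```

```text
t 21.55 in(mm) 72.3 lat -1.0 z 6.3 push 6.64 sd 0.4 side 0.0 fz 1.66
```

Emit:
{"fn": "jog_arm", "kwargs": {
  "series": [
    [[-0.5,0,0,0,0,0,20],[-0.5,0,0,0,0,0,20],[-0.5,0,0,0,0,0,20],[-0.5,0,0,0,0,0,20],[-0.5,0,0,0,0,0,20],[-0.5,0,0,0,0,0,20],[0,0,0,0,0,0,20],[0,0,0,0,0,0,20],[0,0,0,0,0,0,20],[0,0,0,0,0,0,20]]
  ]
}}

```text
time_s: 22.55
eef_pos: [0.5671, 0.0448, 0.0064]
eef_rot: [-0.003, 0.067, 0.998, 0.0]
wrist_force: [-6.0, 0.6, 2.7]
opening: 0.396
grasp_force: 61.4
```

```bash
python3 f.py
```

```text
t 22.8 in(mm) 75.4 lat -1.0 z 6.4 push 6.06 sd 0.27 side -0.2 fz 2.1
```

Emit:
{"fn": "jog_arm", "kwargs": {
  "series": [
    [[-0.5,0,0,0,0,0,20],[-0.5,0,0,0,0,0,20],[-0.5,0,0,0,0,0,20],[-0.5,0,0,0,0,0,20],[-0.5,0,0,0,0,0,20],[-0.5,0,0,0,0,0,20],[0,0,0,0,0,0,20],[0,0,0,0,0,0,20],[0,0,0,0,0,0,20],[0,0,0,0,0,0,20]]
  ]
}}

```text
time_s: 23.8
eef_pos: [0.57, 0.0444, 0.0064]
eef_rot: [-0.003, 0.067, 0.998, 0.0]
wrist_force: [-6.6, 0.8, 3.1]
opening: 0.398
grasp_force: 61.5
```

```bash
python3 f.py; python3 - <<'E'
from h import *
c=snap('side')
cv2.imwrite('pics/side4.png',cv2.resize(c['frame'][225:285,280:360],(800,600),interpolation=cv2.INTER_CUBIC))
E
```

```text
t 24.05 in(mm) 78.3 lat -0.9 z 6.4 push 6.84 sd 0.31 side -0.33 fz 2.48
```

View pics/side4.png

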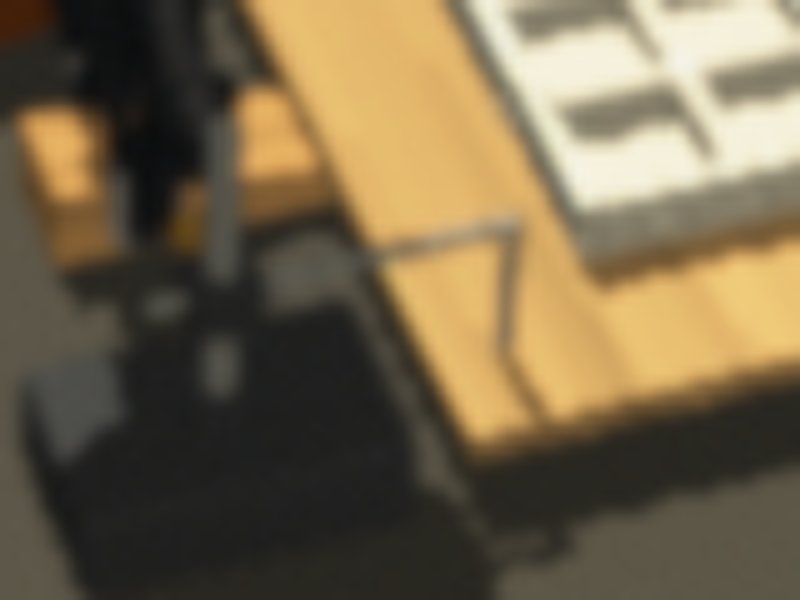

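The tip (505,350) now meets its shadow, so contact is near. Steps of 2 mm from here.

Emit:
{"fn": "jog_arm", "kwargs": {
  "series": [
    [[-0.5,0,0,0,0,0,20],[-0.5,0,0,0,0,0,20],[-0.5,0,0,0,0,0,20],[-0.5,0,0,0,0,0,20],[0,0,0,0,0,0,20],[0,0,0,0,0,0,20],[0,0,0,0,0,0,20],[0,0,0,0,0,0,20],[0,0,0,0,0,0,20],[0,0,0,0,0,0,20]]
  ]
}}

```text
time_s: 25.1
eef_pos: [0.5714, 0.0442, 0.0064]
eef_rot: [-0.004, 0.067, 0.998, 0.0]
wrist_force: [-8.7, 1.6, 4.7]
opening: 0.394
grasp_force: 61.7
```

```bash
python3 f.py
```

```text
t 25.35 in(mm) 79.6 lat -0.9 z 6.4 push 9.6 sd 0.63 side -0.06 fz 4.79
```

Emit:
{"fn": "jog_arm", "kwargs": {
  "series": [
    [[0,0,-0.25,0,0,0,20],[-0.5,0,0,0,0,0,20],[-0.5,0,0,0,0,0,20],[0,0,0,0,0,0,20],[0,0,0,0,0,0,20],[0,0,0,0,0,0,20],[0,0,0,0,0,0,20],[0,0,0,0,0,0,20],[0,0,0,0,0,0,20],[0,0,0,0,0,0,20]]
  ]
}}

```text
time_s: 26.35
eef_pos: [0.572, 0.0442, 0.0064]
eef_rot: [-0.004, 0.067, 0.998, 0.0]
wrist_force: [-9.4, 1.7, 3.8]
opening: 0.395
grasp_force: 61.6
```

```bash
python3 f.py
```

```text
t 26.6 in(mm) 80.3 lat -0.9 z 6.4 push 9.86 sd 0.55 side -0.36 fz 3.77
```

Emit:
{"fn": "jog_arm", "kwargs": {
  "series": [
    [[0,0,-0.15,0,0,0,20],[-0.4,0,0,0,0,0,20],[-0.4,0,0,0,0,0,20],[0,0,0,0,0,0,20],[0,0,0,0,0,0,20],[0,0,0,0,0,0,20],[0,0,0,0,0,0,20],[0,0,0,0,0,0,20],[0,0,0,0,0,0,20],[0,0,0,0,0,0,20]]
  ]
}}

```text
time_s: 27.6
eef_pos: [0.5724, 0.0441, 0.0064]
eef_rot: [-0.004, 0.067, 0.998, 0.0]
wrist_force: [-9.7, 0.7, 4.7]
opening: 0.395
grasp_force: 61.6
```

```bash
python3 f.py
```

```text
t 27.85 in(mm) 80.7 lat -0.9 z 6.3 push 10.23 sd 0.43 side -0.46 fz 3.83
```

Tip load is now estimated at about 2.5 N, which is mid-range. I'll relax the stored push before opening.

Emit:
{"fn": "jog_arm", "kwargs": {
  "series": [
    [[0.5,0,0,0,0,0,20],[0.5,0,0,0,0,0,20],[0.5,0,0,0,0,0,20],[0.5,0,0,0,0,0,20],[0.5,0,0,0,0,0,20],[0,0,0,0,0,0,20],[0,0,0,0,0,0,20],[0,0,0,0,0,0,20],[0,0,0,0,0,0,20],[0,0,0,0,0,0,20]]
  ]
}}

```text
time_s: 28.85
eef_pos: [0.5726, 0.0441, 0.007]
eef_rot: [-0.002, 0.067, 0.998, 0.0]
wrist_force: [-5.3, 0.7, -5.6]
opening: 0.395
grasp_force: 60.4
```

```bash
python3 f.py
```

```text
t 29.1 in(mm) 80.8 lat -0.9 z 7.0 push 5.57 sd 0.44 side 0.85 fz -5.9
```

Emit:
{"fn": "jog_arm", "kwargs": {
  "series": [
    [[0,0,0.4,0,0,0,20],[0,0,0.4,0,0,0,20],[0,0,0.2,0,0,0,20],[0,0,0,0,0,0,20],[0,0,0,0,0,0,20],[0,0,0,0,0,0,20],[0,0,0,0,0,0,20],[0,0,0,0,0,0,20],[0,0,0,0,0,0,20],[0,0,0,0,0,0,20]]
  ]
}}

```text
time_s: 30.1
eef_pos: [0.5725, 0.0441, 0.0064]
eef_rot: [-0.002, 0.067, 0.998, 0.0]
wrist_force: [-7.1, 2.6, -2.1]
opening: 0.395
grasp_force: 61.0
```

```bash
python3 f.py
```

```text
t 30.35 in(mm) 80.8 lat -0.9 z 6.4 push 7.74 sd 0.47 side 0.72 fz -1.87
```

Emit:
{"fn": "jog_arm", "kwargs": {
  "series": [
    [[0,0,0.4,0,0,0,20],[0.5,0,0.4,0,0,0,20],[0.5,0,0.4,0,0,0,20],[0.5,0,0.4,0,0,0,20],[0,0,0.2,0,0,0,20],[0,0,0,0,0,0,20],[0,0,0,0,0,0,20],[0,0,0,0,0,0,20],[0,0,0,0,0,0,20],[0,0,0,0,0,0,20]]
  ]
}}

```text
time_s: 31.35
eef_pos: [0.5726, 0.044, 0.0063]
eef_rot: [-0.0, 0.067, 0.998, 0.0]
wrist_force: [-8.8, 1.7, 7.5]
opening: 0.4
grasp_force: 62.1
```

```bash
python3 f.py
```

```text
t 31.6 in(mm) 80.9 lat -1.0 z 6.3 push 8.67 sd 0.24 side 0.85 fz 8.1
```

Emit:
{"fn": "jog_arm", "kwargs": {
  "series": [
    [[0.5,0,0,0,0,0,20],[0.5,0,0,0,0,0,20],[0.5,0,0,0,0,0,20],[0.4,0,0,0,0,0,20],[0,0,0,0,0,0,20],[0,0,0,0,0,0,20],[0,0,0,0,0,0,20],[0,0,0,0,0,0,20],[0,0,0,0,0,0,20],[0,0,0,0,0,0,20]]
  ]
}}

```text
time_s: 32.6
eef_pos: [0.5726, 0.044, 0.0063]
eef_rot: [0.002, 0.067, 0.998, 0.0]
wrist_force: [0.8, 2.4, 5.1]
opening: 0.396
grasp_force: 61.8
```

```bash
python3 f.py
```

```text
t 32.85 in(mm) 80.9 lat -1.0 z 6.3 push 0.12 sd 0.38 side 2.51 fz 5.55
```

Emit:
{"fn": "jog_arm", "kwargs": {
  "series": [
    [[0,0,0,0,0,0,36],[0,0,0,0,0,0,40],[0,0,0,0,0,0,48],[0,0,0,0,0,0,58],[0,0,0,0,0,0,65],[0,0,0,0,0,0,65],[0,0,0,0,0,0,65],[0,0,0,0,0,0,65],[0,0,0,0,0,0,65],[0,0,0,0,0,0,65]]
  ]
}}

```text
time_s: 33.85
eef_pos: [0.5709, 0.0441, 0.0053]
eef_rot: [0.0, 0.067, 0.998, -0.0]
wrist_force: [-0.1, 0.1, -0.6]
opening: 0.762
grasp_force: 0.0
```

Emit:
{"fn": "jog_arm", "kwargs": {
  "series": [
    [[0,0,-5,0,0,0,65],[0,0,-10,0,0,0,65],[0,0,-20,0,0,0,65],[0,0,-30,0,0,0,65],[0,0,-30,0,0,0,65],[0,0,-30,0,0,0,65],[0,0,-30,0,0,0,65],[0,0,-20,0,0,0,65],[0,0,-10,0,0,0,65],[0,0,0,0,0,0,65]]
  ]
}}

```text
time_s: 34.85
eef_pos: [0.5719, 0.0441, 0.1924]
eef_rot: [0.002, 0.067, 0.998, -0.0]
wrist_force: [-0.3, -0.2, 1.0]
opening: 0.762
grasp_force: 0.0
```

```bash
python3 - <<'E'
from h import *
print(ctrl.get_obs()['eef_pos'],ctrl.get_obs()['wrist_force'])
a=load('scene');s0=load('side')
c=snap('scene');d=snap('side')
f=lambda x,b:cv2.resize(x['frame'][b[0]:b[1],b[2]:b[3]],(400,300),interpolation=cv2.INTER_CUBIC)
cv2.imwrite('pics/end.png',np.vstack([np.hstack([f(a,(160,340,180,420)),f(c,(160,340,180,420))]),np.hstack([f(s0,(225,285,280,360)),f(d,(225,285,280,360))])]))
E
```

```text
[0.57188595 0.04405787 0.1923926 ] [-0.27883732 -0.18913072  0.9570246 ]
```

View pics/end.png

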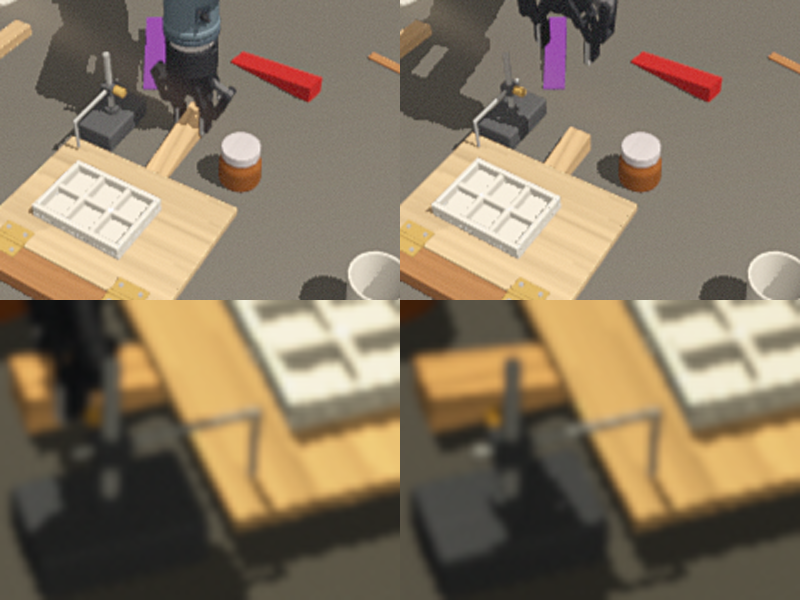

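The wedge is in place under the middle of the edge and the board meets the scriber tip at (655,478). The gauge, jar and mould look unmoved and the hand is clear, so I'm handing in.

```bash
python3 -c "
from bench import ctrl
print(ctrl.hand_in())"
```

```text
the job is handed in; nothing more can be done
None
```

I handed the job in at about 35 s: the wedge is under the middle of the board's front edge, let go and holding it against the scriber with an estimated 2.5 N (worked out from the push force, not measured), and in the final pictures the gauge, mould and jar look unmoved; I did not re-check the packing block, which the arm never went near.

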